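# Snap the blue electric screwdriver into its spring-clip rest

## Task

Put the blue electric screwdriver away in the aluminium clip rest: lay it lengthwise over the two pairs of sprung jaws, press it straight down until it snaps past them and sits fully home in both clips, centred along the rest, and let go. Leave the orange screwdriver where it lies.

Things in the scene. Friction and masses are not known exactly. Their poses are not given: they have to be found in the camera images.
- driver_blue: Loose blue electric screwdriver, 0.12 kg. Round handle 26 mm thick along x, 156 mm long with rounded ends (straight -65 to +65 mm); thin steel bit on the +x end, to 118 mm. Origin on the axis at mid handle, 13 mm above the bench as it lies, z up: grip here, across it, from above. Flat foot under mid handle, 36 by 18 mm, flush with the underside, stops it rolling.
- driver_orange: A second screwdriver of the same shape with an orange handle, to be left alone. Origin and axes as for the blue one.
- rest: Clip rest, fixed to the bench. Origin: centre of its underside; x along it, y across. Perforated aluminium plate 150 (x) by 110 (y) by 10 mm. Two clips at x = -42 and +42 mm, each 18 mm wide; between them (x -33 to 33) nothing stands on the plate: room for fingers. Each clip: black saddle, top 30 mm above the bench; white posts 35 to 49 mm off centre, 44 mm high; two sprung jaws.
- seat (a point): Where mid handle lies once seated: on the rest's centre line, 43 mm above the bench; axes as the rest's, bit at either end. Jaw lips: brass, round, 8 mm, slippery, centres 51 mm up and 13 mm either side, sliding out up to 14 mm on springs (3 N + 0.4 N/mm each). A handle laid on them has its axis 62 mm up; push 10-15 N; below about 51 mm the lips draw it down onto the saddles and hold it.
Things that resemble listed ones, but are neither listed nor needed, are in the scene too. There is more than one size of the driver_blue; the one meant has the size given above.

How it is judged:
By the outcome, as a careful person would: the job done as asked, in the order asked, and still so for the second after the job is handed in, with the robot touching nothing.
It also fails if it takes over 40 s, if anything falls off the work surface, if the arm or the gripper's body presses on something with over 40 N, if the wrist force passes 120 N, or if a joint passes its speed limit or range.

## Robot

A 6-joint arm with a two-finger parallel gripper is mounted at the origin on the work surface. World frame = base frame: x ahead of the robot, y to its left, z up, the work surface at z = 0. Lengths are in m, angles in rad, forces in N, time in s.
With the tool pointing down it reaches from about 0.325 to 0.775 m from the base axis. Payload 5.5 kg.
Tool frame: the origin (TCP) lies midway between the tips of the shut fingers; the grasp point (between the pads) lies 19 mm behind it; z points along the fingers, y is the line along which they close (so a half turn about z gives the same grasp; the last joint's range is limited). The gripper opens to 88 mm and grips with 3 to 60 N. Pads are 20 mm wide; open, the fingers measure 115 mm over their backs; the gripper's body (75 mm by 178 mm) begins 61 mm behind the grasp point.
Start: joints at [-1.271, 0.091, 1.231, -0, 1.82, -0.057], TCP at [0.21, -0.562, 0.223] pointing down, gripper open.
Joint ranges: [-2.87, 2.87], [-0.86, 2.18], [0.17, 2.46], [-1.51, 4.65], [0.06, 2.69], [-2.65, 2.65]. Speed limits (rad/s): [2.57, 2.57, 3.01, 3.14, 3.14, 3.14].

## Interface

Orientations are given as a unit quaternion [w, x, y, z].
In Python, from bench import get_state, imaging, arm gives the robot as it stands. The module is installed in compiled form; this text tells all that it offers.
- The arm moves only by the tool servo_tool, never from a script. Its argument "targets" is a list that holds one entry, the list of rows, each a list of 7 numbers: the shift along the tool's x, y, z in m, then the turn, a rotation vector about the tool's x, y, z in rad, then the opening, from 0 (shut) to 1 (fully open). In form: [[[tx, ty, tz, wx, wy, wz, fingers], ...]]. A call has 1 to 10 rows; each row shifts and turns the commanded pose from where the row before left it, along the tool's axes as they then stand; what a row does not reach is not made up. A row lasts 1/12 s, in which the tool goes at most 41.7 mm and 7.16 degrees, less where a joint would pass 70% of its speed; a pose out of reach is approached as far as the arm can. A call with a gripper value outside its range is refused whole. The fingers move at their own pace and stop on an object; "force" is the grip in N (left out, the last holds). Time passes only in rows, so rows that do not move let the fingers close. It gives the time, the measured TCP pose, the force, the opening and the grip force at its end, in the units of the state.
- get_state(): the state, without advancing time (a new reading comes with each control period).
- imaging.capture(name): name is "scene" or "top"; returns a dict with "img" (384x512x3 uint8, red, green, blue), "vertical_fov" (degrees; the focal length in pixels is half the picture's height over the tangent of half this angle, whatever the lens; pixels are square), "cx", "cy" (the principal point, pixels), "k1" (the pictures are not rectified: a ray, as slopes to the right and down, at radius r is drawn at 1 + k1 r^2 times it, then the intrinsics apply), "cam_to_world" (4x4, takes a point from camera to world coordinates). Camera axes: x right, y down, z forward; pixel columns grow to the right and rows downward; lengths in m; the calibration is good to about 2 mm. A picture is of the moment at which its call begins. There is no depth.
- arm.finish_job(): hands the job in; it is judged then, once.
The state is a dict: "time_s": time; "q": joint angles; "dq": joint speeds; "tau": joint torques, N m; "tool_pos": TCP position; "eef_rot": TCP orientation; "wrist_force": force on the tool from outside, world axes, zero at the start; "moment": the same for the moment, N m; "finger_gap": opening from 0.0 (shut) to 1.0 (fully open); "gripper_force": force on a finger pad.
Only numpy, scipy, OpenCV 4.12 (cv2) and the standard library are available. Lean on these libraries where they do the work, as an engineer would, in place of code of your own. Each camera call takes 0.05 s, during which the arm holds its last target. There are 200 camera calls.

## Working session

There is one attempt and no reset: what is moved stays moved. The work goes in short steps, Python scripts to look and compute and a tool call to move; the robot and the scene stay as the last step left them, time stands still between calls to the robot, and variables do not carry over. Pictures are saved under pics/ and viewed, at most 10 in all, crops included, and the job is handed in when it is done.

Besides the shell and the picture viewer there is one more tool, called after "Call:" as name(argument=value, ...) on one line, values as JSON. servo_tool: Moves the arm, as the interface text tells. Its arguments: {"type":"object","properties":{"targets":{"type":"array"},"force":{"type":"number"}},"required":["targets"]}

```bash
mkdir -p pics; cat > h.py <<'E'
import numpy as np, cv2
from bench import get_state, imaging, arm
def cap(n):
    return imaging.capture(n)
def ray(c,u,v):
    f=c["img"].shape[0]/2/np.tan(np.radians(c["vertical_fov"])/2)
    d=np.array([(u-c["cx"])/f,(v-c["cy"])/f]); s=d.copy()
    for _ in range(20): s=d/(1+c["k1"]*(s@s))
    T=np.array(c["cam_to_world"]); return T[:3,3],T[:3,:3]@np.array([s[0],s[1],1])
def onz(c,u,v,z):
    o,d=ray(c,u,v); return o+d*(z-o[2])/d[2]
def proj(c,p):
    f=c["img"].shape[0]/2/np.tan(np.radians(c["vertical_fov"])/2)
    T=np.array(c["cam_to_world"]); q=T[:3,:3].T@(np.array(p)-T[:3,3]); s=q[:2]/q[2]; s=s*(1+c["k1"]*(s@s))
    return s*f+[c["cx"],c["cy"]]
E
python3 - <<'E'
from h import *
for n in("scene","top"):
    c=cap(n); cv2.imwrite(f"pics/{n}0.png",cv2.resize(c["img"][:,:,::-1],(800,600),interpolation=cv2.INTER_CUBIC))
    print(n,c["vertical_fov"],c["cx"],c["cy"],c["k1"],np.round(c["cam_to_world"],3).tolist())
s=get_state();print(s["time_s"],s["tool_pos"],s["eef_rot"],s["finger_gap"])
E
```

```text
scene 57.77384862455997 257.93628642285177 188.53942245919532 -0.02168091128992928 [[0.059, 0.705, -0.707, 1.191], [0.998, -0.052, 0.032, 0.172], [-0.014, -0.708, -0.706, 0.812], [0.0, 0.0, 0.0, 1.0]]
top 56.677102406657035 260.22494485538977 194.3371648875399 -0.09568363931832156 [[-0.016, -0.996, 0.083, 0.362], [-0.999, 0.014, -0.029, 0.21], [0.028, -0.083, -0.996, 0.965], [0.0, 0.0, 0.0, 1.0]]
0.1 [ 0.20948039 -0.56195571  0.22162031] [-8.73343735e-04  9.84127232e-01  1.77462148e-01 -1.18229570e-04] 0.9941646075722762
```

View pics/scene0.png

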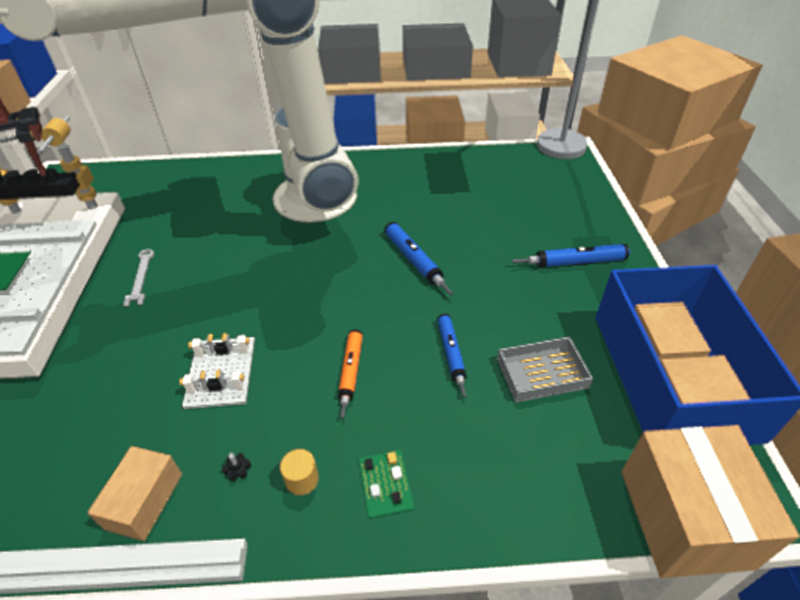

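View pics/top0.png

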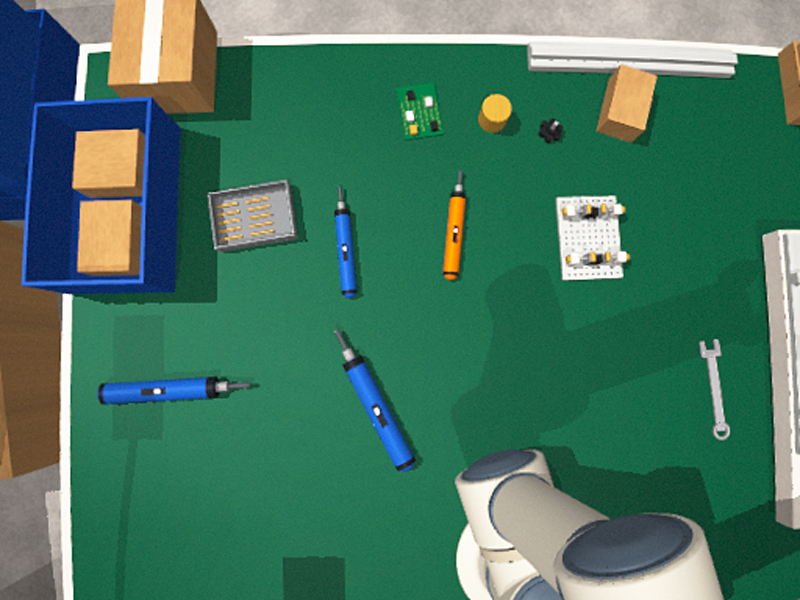

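Three blue candidates in the top picture (800-px scale): A (345,245), B (378,405) and C (170,389). The orange one is at (455,225) and the rest at (590,238). Next I'll measure the candidates' lengths and widths.

```bash
cat > meas.py <<'E'
from h import *
def handles(c,z=0.013,show=True):
    hsv=cv2.cvtColor(c["img"],cv2.COLOR_RGB2HSV); out=[]
    for name,lo,hi in(("blue",(105,120,60),(125,255,255)),("orange",(8,170,120),(16,255,255))):
        m=cv2.morphologyEx(cv2.inRange(hsv,lo,hi),cv2.MORPH_CLOSE,np.ones((5,5)))
        for k in cv2.findContours(m,cv2.RETR_EXTERNAL,cv2.CHAIN_APPROX_NONE)[0]:
            a=cv2.contourArea(k)
            if not 300<a<4000: continue
            P=np.array([onz(c,*p,z)[:2] for p in k[:,0].astype(float)])
            r=cv2.minAreaRect((P*1000).astype(np.float32)); b=cv2.boxPoints(r)
            e=sorted([b[1]-b[0],b[2]-b[1]],key=np.linalg.norm)
            L,W=np.linalg.norm(e[1]),np.linalg.norm(e[0])
            if L/W<3: continue
            out.append((name,k[:,0].mean(0).round(),np.round(r[0],1),round(float(L),1),round(float(W),1),round(float(np.degrees(np.arctan2(e[1][1],e[1][0]))),1)))
    return out
if __name__=="__main__":
    for n in("top","scene"):
        c=cap(n)
        for o in handles(c): print(n,*o)
        if n=="top":
            im=c["img"][:,:,::-1]
            cv2.imwrite("pics/crop.png",cv2.resize(im[100:310,50:420],(800,454),interpolation=cv2.INTER_CUBIC))
E
python3 meas.py
```

```text
top blue [ 99. 250.] [298.5 622.9] 194.9 34.7 -87.0
top blue [243. 265.] [254.7 231.5] 210.7 34.7 26.9
top blue [221. 163.] [527.7 287. ] 146.6 24.7 5.1
top orange [290. 152.] [557.2  98.8] 146.2 26.3 -6.8
scene blue [375. 163.] [294.7 626.3] 198.2 53.1 -86.9
scene blue [262. 159.] [240.  229.5] 196.6 41.5 27.0
scene blue [15. 36.] [-1072.7 -1214. ] 910.6 163.7 29.7
```

View pics/crop.png

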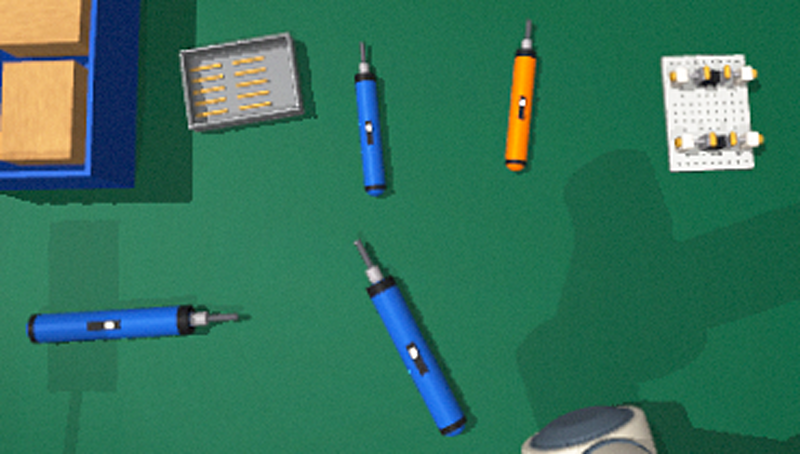

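Candidate A, at top pixel (345,245) in the 800-px picture, is the driver meant. It is 24.7 mm wide and its blue part is 147 mm long, the same as orange (26.3/146). B and C are about 35 mm thick and 195–210 mm long, so they are too big. In the crop its bit points up the picture (+x). Now the rest.

```bash
python3 - <<'E'
from h import *
ims=[]
for n,(x0,y0,w,h) in(("top",(345,115,70,75)),("scene",(105,205,70,65))):
    c=cap(n); im=c["img"]; hsv=cv2.cvtColor(im,cv2.COLOR_RGB2HSV)
    m=np.zeros(im.shape[:2],np.uint8); m[y0:y0+h,x0:x0+w]=cv2.bitwise_not(cv2.inRange(hsv,(55,60,0),(95,255,255)))[y0:y0+h,x0:x0+w]
    m=cv2.morphologyEx(m,cv2.MORPH_CLOSE,np.ones((3,3)))
    k=max(cv2.findContours(m,cv2.RETR_EXTERNAL,cv2.CHAIN_APPROX_NONE)[0],key=cv2.contourArea)
    P=np.array([onz(c,*p,.010)[:2]*1000 for p in k[:,0].astype(float)],np.float32)
    print(n,[np.round(v,1) for v in cv2.minAreaRect(P)],P.min(0),P.max(0))
    # brass
    b=np.zeros_like(m); b[y0:y0+h,x0:x0+w]=cv2.inRange(hsv,(12,110,90),(30,255,255))[y0:y0+h,x0:x0+w]
    nn,_,st,ce=cv2.connectedComponentsWithStats(b)
    for i in range(1,nn):
        if st[i,4]>2: print(" brass",st[i,4],ce[i].round(1),np.round(onz(c,*ce[i],.051)[:2]*1000,1))
    ims.append(cv2.resize(im[y0:y0+h,x0:x0+w,::-1],(400,420),interpolation=cv2.INTER_CUBIC))
cv2.imwrite("pics/rest.png",np.hstack(ims))
E
```

```text
top [array([ 557.3, -152.2]), array([152.3, 129. ]), np.float64(1.7)] [ 480.39575 -217.84332] [632.88837 -86.50155]
 brass 16 [376.7 133.4] [ 597.8 -131.1]
 brass 18 [385.9 132.8] [ 599.6 -156.9]
 brass 11 [361. 135.] [593.5 -87.8]
 brass 8 [398.5 133.5] [ 597.9 -191.9]
 brass 19 [379.6 164.1] [ 514.7 -134.8]
 brass 16 [388.9 163.8] [ 515.5 -160.3]
 brass 9 [401.4 163.8] [ 515.2 -195.2]
 brass 11 [363.1 165.4] [511.6 -89.6]
scene [array([ 552.4, -150.3]), array([173.1, 129.2]), np.float64(1.7)] [ 466.6974  -216.70772] [639.972   -83.98081]
 brass 12 [143.1 214.8] [ 512.8 -132.6]
 brass 11 [134.2 215.9] [ 515.1 -157.9]
 brass 6 [157.7 217.5] [526.  -88.5]
 brass 4 [121.  220.5] [ 530.  -192.7]
 brass 12 [138.9 238.9] [ 599.7 -129. ]
 brass 11 [129.2 239.9] [ 601.3 -155.1]
 brass 6 [154.5 241. ] [609.7 -85.2]
 brass 8 [115.5 243.5] [ 611. -190.]
```

View pics/rest.png

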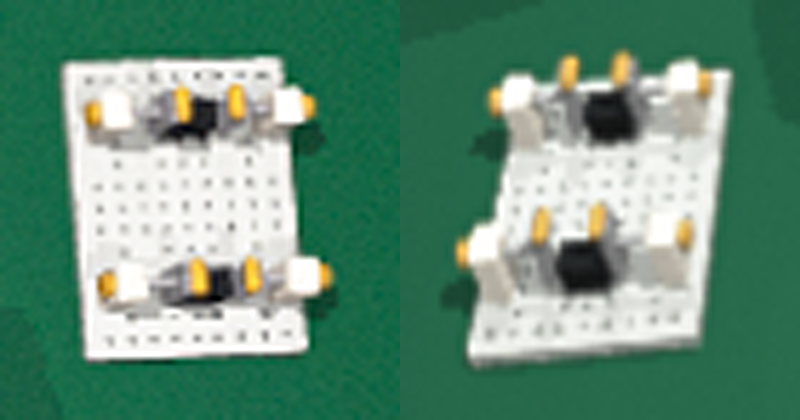

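The brass lips (z = 51 mm) agree in both views. The seat is at about (0.557, -0.145) with yaw about 2.3°. Lip spacing measures 26 mm and clip spacing 84 mm, both as given. Driver A's mid handle (rear end + 78 mm) is at about (0.532, 0.287), yaw 5.1°, bit towards +x. Moving over it.

Call:
servo_tool(targets=[[[0.026, -0.0297, 0, 0, 0, 0, 1], [0.026, -0.0297, 0, 0, 0, 0, 1], [0.026, -0.0297, 0, 0, 0, 0, 1], [0.026, -0.0297, 0, 0, 0, 0, 1], [0.026, -0.0297, 0, 0, 0, 0, 1], [0.026, -0.0297, 0, 0, 0, 0, 1], [0.026, -0.0297, 0, 0, 0, 0, 1], [0.026, -0.0297, 0, 0, 0, 0, 1], [0.026, -0.0297, 0, 0, 0, 0, 1], [0.026, -0.0297, 0, 0, 0, 0, 1]]], force=40)

```text
time_s: 1.13
tool_pos: [0.3496, -0.1913, 0.2228]
eef_rot: [0.0, 0.984, 0.177, 0.0]
wrist_force: [0.7, -0.6, -0.7]
finger_gap: 0.998
gripper_force: 0.0
```

Call:
servo_tool(targets=[[[0.026, -0.0297, 0, 0, 0, 0, 0.7], [0.026, -0.0297, 0, 0, 0, 0, 0.7], [0.026, -0.0297, 0, 0, 0, 0, 0.7], [0.026, -0.0297, 0, 0, 0, 0, 0.7], [0.026, -0.0297, 0, 0, 0, 0, 0.7], [0.026, -0.0297, 0, 0, 0, 0, 0.7], [0.026, -0.0297, 0, 0, 0, 0, 0.7], [0.026, -0.0297, 0, 0, 0, 0, 0.7], [0, 0, 0, 0, 0, 0.1, 0.7], [0, 0, 0, 0, 0, 0.1, 0.7]]])

```text
time_s: 1.97
tool_pos: [0.4614, 0.1045, 0.2219]
eef_rot: [-0.0, 0.997, 0.078, -0.001]
wrist_force: [0.0, 0.4, 0.5]
finger_gap: 0.701
gripper_force: 0.0
```

```bash
cat > go.py <<'E'
import sys
from h import *
from scipy.spatial.transform import Rotation as R
def delta(x,y,z,yaw):
    s=get_state(); q=s["eef_rot"]; r=R.from_quat([q[1],q[2],q[3],q[0]]); M=r.as_matrix()
    d=M.T@(np.array([x,y,z])-s["tool_pos"])
    cy=np.radians(yaw); X=np.array([np.cos(cy),np.sin(cy),0]); T=np.c_[X,np.cross([0,0,-1],X),[0,0,-1]]
    w=R.from_matrix(M.T@T).as_rotvec()
    print("t",s["time_s"],"pos",np.round(s["tool_pos"],4),"gap",s["finger_gap"],"F",np.round(s["wrist_force"],1),"grip",s["gripper_force"]); print("shift",np.round(d,4),"turn",np.round(w,3))
delta(*map(float,sys.argv[1:5]))
E
python3 go.py .532 .287 .12 5.1; python3 - <<'E'
from meas import *
for n in("top","scene"):
    for o in handles(cap(n)): print(n,*o)
E
```

```text
t 1.9667 pos [0.4614 0.1045 0.2219] gap 0.7013042134728307 F [0.  0.4 0.5] grip 0.0
shift [ 0.0984 -0.1692  0.1018] turn [-0.     0.002  0.068]
top blue [ 99. 250.] [298.6 622.9] 194.9 34.5 -87.0
top blue [243. 265.] [254.6 231.6] 210.7 34.4 26.7
top blue [221. 163.] [527.7 286.9] 146.6 24.9 5.1
scene blue [375. 163.] [294.5 626.3] 198.2 52.6 -86.9
scene blue [263. 160.] [243.9 231.3] 205.3 41.8 27.0
scene blue [16. 34.] [-1072.7 -1213.5] 910.4 164.7 29.3
```

Call:
servo_tool(targets=[[[0.0164, -0.0282, 0.01, 0, 0, 0, 0.7], [0.0164, -0.0282, 0.01, 0, 0, 0, 0.7], [0.0164, -0.0282, 0.01, 0, 0, 0, 0.7], [0.0164, -0.0282, 0.01, 0, 0, 0, 0.7], [0.0164, -0.0282, 0.01, 0, 0, 0, 0.7], [0.0164, -0.0282, 0.01, 0, 0, 0, 0.7], [0, 0, 0.02, 0, 0, 0.068, 0.7], [0, 0, 0.02, 0, 0, 0, 0.7], [0, 0, 0, 0, 0, 0, 0.7]]])

```text
time_s: 2.82
tool_pos: [0.5304, 0.2838, 0.1173]
eef_rot: [0.002, 0.999, 0.046, -0.004]
wrist_force: [-1.0, -0.1, -1.4]
finger_gap: 0.697
gripper_force: 0.0
```

```bash
python3 go.py .532 .287 .003 5.1; python3 - <<'E'
from h import *
c=cap("scene"); im=c["img"]; hsv=cv2.cvtColor(im,cv2.COLOR_RGB2HSV)
u,v=proj(c,[.532,.287,.013]).astype(int); print(u,v)
m=np.zeros(im.shape[:2],np.uint8); w=slice(v-40,v+45),slice(u-30,u+30); m[w]=cv2.inRange(hsv,(105,120,60),(125,255,255))[w]
p=np.argwhere(m)[:,::-1]; P=np.array([onz(c,*q,.013)[:2]*1000 for q in p.astype(float)]); print(len(p),P.mean(0),P.min(0),P.max(0))
cv2.imwrite("pics/g1.png",cv2.resize(im[v-75:v+75,u-100:u+100,::-1],(800,600),interpolation=cv2.INTER_CUBIC))
E
```

```text
t 2.8167 pos [0.5304 0.2838 0.1173] gap 0.6974978146769859 F [-1.  -0.1 -1.4] grip 0.0
shift [ 0.0028 -0.0034  0.1143] turn [0.003 0.008 0.003]
287 220
298 [528.38525969 288.91359886] [452.91330594 271.98230979] [596.63039454 306.53212751]
```

View pics/g1.png

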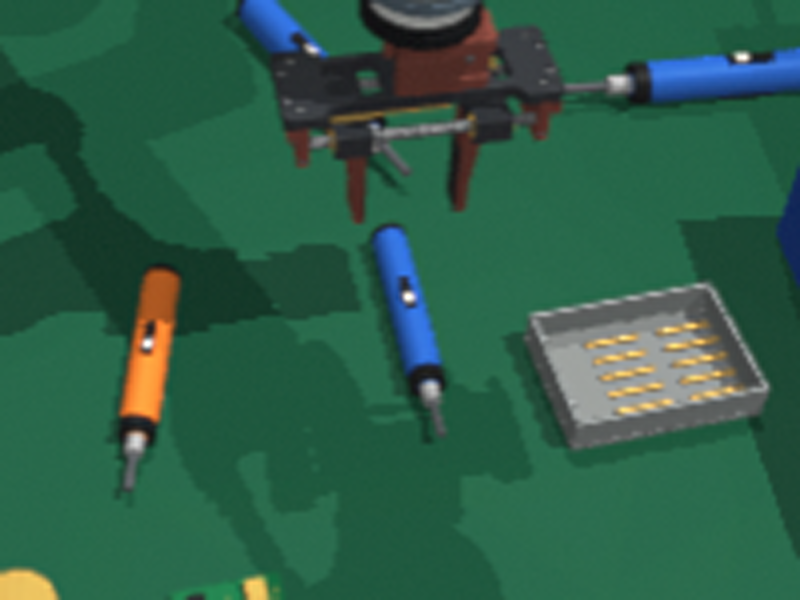

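The gripper is above driver A (crop centre (410,300)), and the fingers straddle it. The scene view gives the blue part's centre at (0.528, 0.289), in agreement with the top view. Descending.

Call:
servo_tool(targets=[[[0.003, -0.004, 0.02, 0, 0, 0, 0.7], [0, 0, 0.025, 0, 0, 0, 0.7], [0, 0, 0.025, 0, 0, 0, 0.7], [0, 0, 0.02, 0, 0, 0, 0.7], [0, 0, 0.01, 0, 0, 0, 0.7], [0, 0, 0, 0, 0, 0, 0.7], [0, 0, 0, 0, 0, 0, 0.7]]])

```text
time_s: 3.45
tool_pos: [0.5354, 0.2887, 0.0242]
eef_rot: [-0.0, 0.999, 0.044, 0.001]
wrist_force: [0.4, 0.0, 0.3]
finger_gap: 0.697
gripper_force: 0.0
```

```bash
python3 go.py .532 .288 .003 5.1
```

```text
t 3.45 pos [0.5354 0.2887 0.0242] gap 0.6973279664224198 F [0.4 0.  0.3] grip 0.0
shift [-0.0035  0.0004  0.0212] turn [-0.    -0.001 -0.   ]
```

Call:
servo_tool(targets=[[[-0.003, 0, 0.01, 0, 0, 0, 0.7], [0, 0, 0.0105, 0, 0, 0, 0.7], [0, 0, 0, 0, 0, 0, 0.7], [0, 0, 0, 0, 0, 0, 0.15], [0, 0, 0, 0, 0, 0, 0.15], [0, 0, 0, 0, 0, 0, 0.15], [0, 0, 0, 0, 0, 0, 0.15], [0, 0, 0, 0, 0, 0, 0.15], [0, 0, 0, 0, 0, 0, 0.15], [0, 0, 0, 0, 0, 0, 0.15]]], force=40)

```text
time_s: 4.28
tool_pos: [0.5319, 0.2887, 0.0024]
eef_rot: [-0.0, 0.999, 0.044, 0.0]
wrist_force: [0.6, -0.0, 1.1]
finger_gap: 0.285
gripper_force: 40.0
```

Call:
servo_tool(targets=[[[0, 0, -0.01, 0, 0, 0, 0.15], [0, 0, -0.02, 0, 0, 0, 0.15], [0, 0, -0.03, 0, 0, 0, 0.15], [0, 0, -0.03, 0, 0, 0, 0.15], [0, 0, -0.03, 0, 0, 0, 0.15], [0, 0, 0, 0, 0, 0, 0.15], [0, 0, 0, 0, 0, 0, 0.15]]])

```text
time_s: 4.87
tool_pos: [0.533, 0.2892, 0.1253]
eef_rot: [-0.001, 0.999, 0.044, 0.002]
wrist_force: [-0.7, 0.5, -0.6]
finger_gap: 0.286
gripper_force: 40.0
```

```bash
python3 go.py .557 -.145 .12 2.3; python3 - <<'E'
from h import *
c=cap("scene");u,v=proj(c,[.532,.288,.13]).astype(int)
cv2.imwrite("pics/g2.png",cv2.resize(c["img"][v-60:v+60,u-80:u+80,::-1],(800,600),interpolation=cv2.INTER_CUBIC))
E
```

```text
t 4.8667 pos [0.533  0.2892 0.1253] gap 0.2860020894573477 F [-0.7  0.5 -0.6] grip 39.996299743652344
shift [-0.0146  0.4346  0.0044] turn [-0.002 -0.005  0.049]
```

View pics/g2.png

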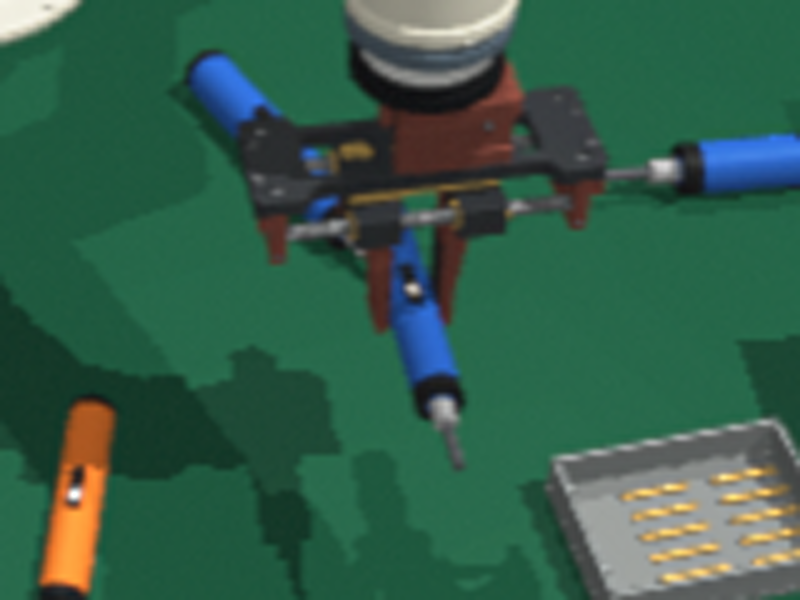

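The driver is held at mid handle, with the switch between the fingers at crop pixel (412,288). Carrying it to the rest.

Call:
servo_tool(targets=[[[-0.001, 0.02, 0, 0, 0, 0, 0.15], [-0.001, 0.033, 0, 0, 0, 0, 0.15], [-0.0012, 0.036, 0, 0, 0, 0, 0.15], [-0.0012, 0.036, 0, 0, 0, 0, 0.15], [-0.0012, 0.036, 0, 0, 0, 0, 0.15], [-0.0012, 0.036, 0, 0, 0, 0, 0.15], [-0.0012, 0.036, 0, 0, 0, 0, 0.15], [-0.0012, 0.036, 0, 0, 0, 0, 0.15], [-0.0012, 0.036, 0, 0, 0, 0, 0.15], [-0.0012, 0.036, 0, 0, 0, 0, 0.15]]], force=55)

```text
time_s: 5.75
tool_pos: [0.5491, -0.0536, 0.1195]
eef_rot: [-0.0, 0.999, 0.044, -0.002]
wrist_force: [1.3, 0.8, -1.8]
finger_gap: 0.283
gripper_force: 55.0
```

Call:
servo_tool(targets=[[[-0.0012, 0.036, 0, 0, 0, 0, 0.15], [-0.0012, 0.03, 0, 0, 0, 0, 0.15], [-0.001, 0.02, 0, 0, 0, 0, 0.15], [0, 0.01, 0, 0, 0, 0.049, 0.15], [0, 0, 0, 0, 0, 0, 0.15], [0, 0, 0, 0, 0, 0, 0.15], [0, 0, 0, 0, 0, 0, 0.15]]])

```text
time_s: 6.33
tool_pos: [0.5551, -0.147, 0.1207]
eef_rot: [-0.001, 1.0, 0.021, -0.001]
wrist_force: [0.3, -0.1, -0.8]
finger_gap: 0.287
gripper_force: 55.0
```

```bash
python3 go.py .557 -.145 .07 2.3; python3 - <<'E'
from h import *
s=get_state(); z=s["tool_pos"][2]+.0106
for n in("scene","top"):
    c=cap(n);im=c["img"];u,v=proj(c,[*s["tool_pos"][:2],z]).astype(int); hsv=cv2.cvtColor(im,cv2.COLOR_RGB2HSV)
    m=np.zeros(im.shape[:2],np.uint8); w=slice(max(v-50,0),v+50),slice(u-25,u+25); m[w]=cv2.inRange(hsv,(105,120,60),(125,255,255))[w]
    p=np.argwhere(m)[:,::-1]
    if len(p):
        P=np.array([onz(c,*q,z)[:2]*1000 for q in p.astype(float)]); print(n,len(p),P.mean(0),P.min(0),P.max(0))
        for lo,hi in((-80,-40),(-40,-15),(15,40),(40,80)):
            k=P[(P[:,0]>557+lo)&(P[:,0]<557+hi)]
            if len(k): print(lo,hi,k.mean(0).round(1),np.ptp(k[:,1]).round(1))
    if n=="scene": cv2.imwrite("pics/g3.png",cv2.resize(im[v-60:v+60,u-80:u+80,::-1],(800,600),interpolation=cv2.INTER_CUBIC))
E
```

```text
t 6.3333 pos [ 0.5551 -0.147   0.1207] gap 0.2870259530502983 F [ 0.3 -0.1 -0.8] grip 54.9959671497345
shift [ 0.0021 -0.0018  0.0507] turn [-0.001  0.002  0.001]
scene 210 [ 579.82746227 -146.46111015] [ 502.30800643 -161.00322466] [ 627.72741018 -131.16260546]
-80 -40 [ 509.2 -147.8] 21.9
-40 -15 [ 528.  -157.5] 5.5
15 40 [ 584.9 -145.1] 27.1
40 80 [ 606.4 -144.3] 27.1
top 302 [ 534.27030236 -148.27693225] [ 479.18200936 -163.64054288] [ 626.57495332 -132.01382616]
-80 -40 [ 499.7 -150.5] 27.2
-40 -15 [ 527.8 -148.4] 27.0
15 40 [ 591.9 -138.1] 5.4
40 80 [ 618.9 -144.8] 26.4
```

View pics/g3.png

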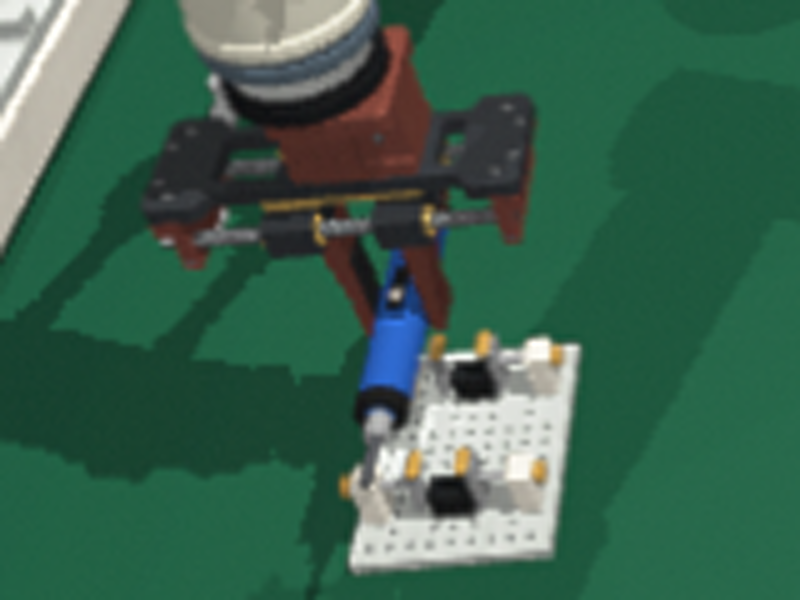

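The scene crop shows the driver still held level above the rest, nose at (385,400). Measured against the lips in the same views, it needs about +0.5 mm in x and +2 mm in y. Lowering to just above the jaws.

Call:
servo_tool(targets=[[[0.0005, -0.002, 0.015, 0, 0, 0, 0.15], [0, 0, 0.02, 0, 0, 0, 0.15], [0, 0, 0.015, 0, 0, 0, 0.15], [0, 0, 0.01, 0, 0, 0, 0.15], [0, 0, 0, 0, 0, 0, 0.15], [0, 0, 0, 0, 0, 0, 0.15]]], force=60)

```text
time_s: 6.93
tool_pos: [0.5558, -0.1453, 0.0619]
eef_rot: [-0.0, 1.0, 0.02, -0.0]
wrist_force: [0.5, 0.2, -1.3]
finger_gap: 0.28
gripper_force: 60.0
```

```bash
python3 go.py .557 -.145 .0324 2.3; python3 - <<'E'
from h import *
s=get_state(); z=s["tool_pos"][2]+.0106; ims=[]
for n in("scene","top"):
    c=cap(n);im=c["img"];u,v=proj(c,[*s["tool_pos"][:2],z]).astype(int); hsv=cv2.cvtColor(im,cv2.COLOR_RGB2HSV)
    m=np.zeros(im.shape[:2],np.uint8); w=slice(max(v-50,0),v+50),slice(u-25,u+25); m[w]=cv2.inRange(hsv,(105,120,60),(125,255,255))[w]
    P=np.array([onz(c,*q,z)[:2]*1000 for q in np.argwhere(m)[:,::-1].astype(float)]); print(n,len(P),P.min(0),P.max(0))
    for lo,hi in((-80,-40),(15,40),(40,80)):
            k=P[(P[:,0]>557+lo)&(P[:,0]<557+hi)]
            if len(k): print(lo,hi,k.mean(0).round(1),np.ptp(k[:,1]).round(1))
    ims.append(cv2.resize(im[v-45:v+60,u-40:u+40,::-1],(400,525),interpolation=cv2.INTER_CUBIC))
cv2.imwrite("pics/g4.png",np.hstack(ims))
E
```

```text
t 6.9333 pos [ 0.5558 -0.1453  0.0619] gap 0.28007937912217074 F [ 0.5  0.2 -1.3] grip 59.99587655067444
shift [ 0.0012 -0.0003  0.0295] turn [-0.     0.001  0.001]
scene 192 [ 522.80150666 -160.24693173] [ 619.16917466 -129.46315109]
15 40 [ 584.7 -143.9] 26.9
40 80 [ 606.3 -142.5] 26.9
top 266 [ 479.80565285 -162.51695753] [ 625.92957557 -131.34471934]
-80 -40 [ 501.5 -148.9] 27.3
15 40 [ 589.6 -132.9] 3.6
40 80 [ 618.6 -144. ] 24.8
```

View pics/g4.png

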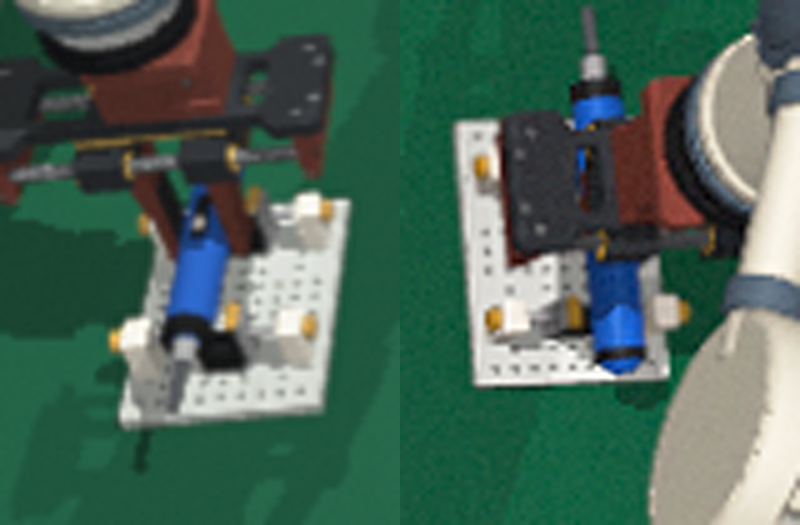

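The driver is aligned over both clips, with no pitch (nose where expected in both views). A 0.7 mm correction in y, then pressing straight down.

Call:
servo_tool(targets=[[[0.0005, -0.0007, 0.004, 0, 0, 0, 0.15], [0, 0, 0.004, 0, 0, 0, 0.15], [0, 0, 0.003, 0, 0, 0, 0.15], [0, 0, 0.003, 0, 0, 0, 0.15], [0, 0, 0.003, 0, 0, 0, 0.15], [0, 0, 0, 0, 0, 0, 0.15]]])

```text
time_s: 7.53
tool_pos: [0.5582, -0.1453, 0.0476]
eef_rot: [0.0, 1.0, 0.02, 0.002]
wrist_force: [0.6, 2.2, 6.8]
finger_gap: 0.285
gripper_force: 60.0
```

Call:
servo_tool(targets=[[[0, 0, 0.003, 0, 0, 0, 0.15], [0, 0, 0.003, 0, 0, 0, 0.15], [0, 0, 0.002, 0, 0, 0, 0.15], [0, 0, 0, 0, 0, 0, 0.15], [0, 0, 0, 0, 0, 0, 0.15]]])

```text
time_s: 7.95
tool_pos: [0.5564, -0.145, 0.0366]
eef_rot: [-0.0, 1.0, 0.02, -0.0]
wrist_force: [2.7, 0.9, -1.5]
finger_gap: 0.283
gripper_force: 60.0
```

Call:
servo_tool(targets=[[[0, 0, 0.002, 0, 0, 0, 0.15], [0, 0, 0.002, 0, 0, 0, 0.15], [0, 0, 0.001, 0, 0, 0, 0.15], [0, 0, 0, 0, 0, 0, 0.15], [0, 0, 0, 0, 0, 0, 0.15]]])

```text
time_s: 8.37
tool_pos: [0.5559, -0.1451, 0.0323]
eef_rot: [-0.0, 1.0, 0.02, -0.001]
wrist_force: [-3.7, 2.5, 3.9]
finger_gap: 0.282
gripper_force: 60.0
```

Call:
servo_tool(targets=[[[0, 0, 0.001, 0, 0, 0, 0.15], [0, 0, 0, 0, 0, 0, 0.15], [0, 0, 0, 0, 0, 0, 0.15]]])

```text
time_s: 8.62
tool_pos: [0.5559, -0.1451, 0.0322]
eef_rot: [-0.0, 1.0, 0.02, -0.001]
wrist_force: [-6.9, 4.0, 8.3]
finger_gap: 0.282
gripper_force: 60.0
```

Call:
servo_tool(targets=[[[0, 0, 0, 0, 0, 0, 0.7], [0, 0, 0, 0, 0, 0, 0.7], [0, 0, 0, 0, 0, 0, 0.7], [0, 0, 0, 0, 0, 0, 0.7], [0, 0, -0.01, 0, 0, 0, 0.7], [0, 0, -0.03, 0, 0, 0, 0.7], [0, 0, -0.04, 0, 0, 0, 0.7], [0, 0, -0.04, 0, 0, 0, 0.7], [0, 0, -0.03, 0, 0, 0, 0.7], [0, 0, 0, 0, 0, 0, 0.7]]])

```text
time_s: 9.45
tool_pos: [0.5591, -0.1461, 0.1909]
eef_rot: [0.002, 1.0, 0.02, 0.007]
wrist_force: [0.6, 0.1, 1.0]
finger_gap: 0.703
gripper_force: 0.0
```

Call:
servo_tool(targets=[[[-0.02, 0.03, -0.01, 0, 0, 0, 0.7], [-0.02, 0.03, 0, 0, 0, 0, 0.7], [-0.02, 0.03, 0, 0, 0, 0, 0.7], [-0.02, 0.03, 0, 0, 0, 0, 0.7], [-0.02, 0.03, 0, 0, 0, 0, 0.7], [-0.02, 0.03, 0, 0, 0, 0, 0.7], [-0.02, 0.03, 0, 0, 0, 0, 0.7], [-0.01, 0.03, 0, 0, 0, 0, 0.7], [0, 0, 0, 0, 0, 0, 0.7]]])

```text
time_s: 10.2
tool_pos: [0.4134, -0.3955, 0.1906]
eef_rot: [0.001, 1.0, 0.017, -0.001]
wrist_force: [0.3, -0.0, -0.3]
finger_gap: 0.701
gripper_force: 0.0
```

```bash
python3 - <<'E'
from h import *
s=get_state(); print(s["time_s"],s["tool_pos"]); ims=[]
for n in("scene","top"):
    c=cap(n);im=c["img"];u,v=proj(c,[.557,-.145,.043]).astype(int); hsv=cv2.cvtColor(im,cv2.COLOR_RGB2HSV)
    m=np.zeros(im.shape[:2],np.uint8); w=slice(max(v-50,0),v+50),slice(u-25,u+25); m[w]=cv2.inRange(hsv,(105,120,60),(125,255,255))[w]
    P=np.array([onz(c,*q,.043)[:2]*1000 for q in np.argwhere(m)[:,::-1].astype(float)]); print(n,len(P),P.min(0),P.max(0),P.mean(0))
    b=np.zeros_like(m);b[w]=cv2.inRange(hsv,(12,110,90),(30,255,255))[w]
    nn,_,st,ce=cv2.connectedComponentsWithStats(b)
    for i in range(1,nn):
        if st[i,4]>2: print(" brass",st[i,4],np.round(onz(c,*ce[i],.051)[:2]*1000,1))
    ims.append(cv2.resize(im[v-45:v+60,u-40:u+40,::-1],(400,525),interpolation=cv2.INTER_CUBIC))
cv2.imwrite("pics/g5.png",np.hstack(ims))
E
```

```text
10.2 [ 0.41338399 -0.39549579  0.19063618]
scene 311 [ 477.27395653 -160.35770677] [ 620.74095429 -127.6032394 ] [ 551.56075057 -145.02393281]
 brass 11 [ 514.9 -160.8]
 brass 8 [ 515.4 -130.9]
 brass 6 [526.  -88.5]
 brass 4 [ 530.  -192.7]
 brass 12 [ 600.3 -157.8]
 brass 10 [ 599.7 -127.9]
 brass 6 [609.7 -85.2]
 brass 8 [ 611. -190.]
top 431 [ 478.43171262 -160.7621671 ] [ 626.16862081 -130.39521857] [ 553.86849327 -146.61718127]
 brass 17 [ 599.  -129.3]
 brass 16 [ 599.1 -159.3]
 brass 11 [593.5 -87.8]
 brass 8 [ 597.9 -191.9]
 brass 14 [ 514.4 -132.5]
 brass 14 [ 515.8 -162.6]
 brass 9 [ 515.2 -195.2]
 brass 11 [511.6 -89.6]
```

View pics/g5.png

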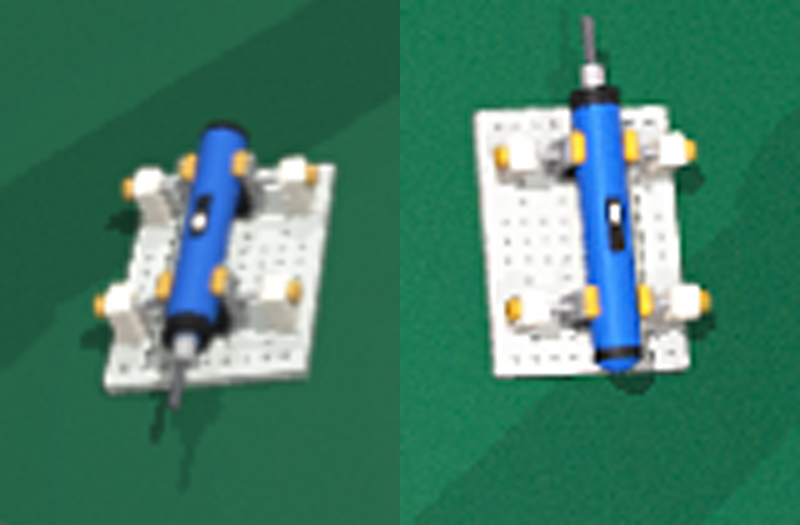

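The driver is seated. The lips close over the handle at ±15 mm at both clips, which is what an axis height of 43 mm gives. Mid handle is at x ≈ 0.557, on the rest's centre, and the gripper is clear.

```bash
python3 -c "
from bench import arm; print(arm.finish_job())"
```

```text
the job is handed in; nothing more can be done
None
```

The blue screwdriver is seated home in both clips, centred along the rest and released; the orange one was not touched, and the job was handed in at about 10 s.

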